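# Latch the bean bin's drawer shut

## Robot

A 6-joint arm with a two-finger parallel gripper is mounted at the origin on a cart in front of the work surface, level with it; the furniture and walls round the work are solid. World frame = base frame: x ahead of the robot, y to its left, z up, the work surface at z = 0. Lengths are in m, angles in rad, forces in N, time in s.
With the tool pointing down it reaches from about 0.25 to 0.725 m from the base axis. Payload 9.7 kg.
Tool frame: the origin (TCP) lies midway between the tips of the shut fingers; the grasp point (between the pads) lies 19 mm behind it (env.grip_depth is the distance from the TCP to the grasp point, in m); z points along the fingers, y is the line along which they close (so a half turn about z gives the same grasp; the last joint's range is limited). The gripper opens to 85 mm and grips with 20 to 120 N. Pads are 22 mm wide; open, the fingers measure 114 mm over their backs; the gripper's body (76 mm by 85 mm) begins 54 mm behind the grasp point. The pads swing forward as they close: fully open they stand 13 mm farther back than shut.
Start: joints at [-1.141, 0.087, 0.176, 1.66, 0, 1.571], TCP at [0.229, -0.5, 0.231] pointing down, gripper open.
Joint ranges: [-3.13, 3.13], [-0.85, 1.81], [-1.15, 1.24], [-2.2, 2.28], [-1.44, 1.52], [-3.14, 3.14]. Speed limits (rad/s): [2.22, 2.22, 2.57, 3.14, 3.14, 3.14].

## Interface

Orientations are given as a rotation vector (axis times angle).
In Python, from workcell import env gives the robot as it stands.
- The arm moves only by the tool send_rows, never from a script. Its argument "motion" is a list of rows, each an object of numbers: "jaw": the closure in counts, from 0 (fully open) to 255 (shut); "tx", "ty", "tz": the shift along the world's x, y, z in units of 3 cm (1.0 is 3 cm); "wx", "wy", "wz": the turn, a rotation vector about the world's x, y, z in units of 4 degrees (1.0 is 4 degrees). In form: [{"jaw": .., "tx": .., "ty": .., "tz": .., "wx": .., "wy": .., "wz": ..}, ...]. A call has 1 to 12 rows; each row shifts and turns the commanded pose from where the row before left it; what a row does not reach is not made up. A row lasts 1/12 s, in which the tool goes at most 41.7 mm and 7.16 degrees, less where a joint would pass 70% of its speed; a pose out of reach is approached as far as the arm can. A call with a number of a shift or a turn outside -1 to 1 is refused whole. A call with a gripper value outside its range is refused whole. The fingers move at their own pace and stop on an object; the grip force is fixed at half the most. Time passes only in rows, so rows that do not move let the fingers close. It gives the time, the measured TCP pose, the force, the opening and the grip force at its end, in the units of the state.
- env.get_obs(): the state, without advancing time (a new reading comes with each control period).
- env.capture(name): name is "scene" or "top" or "wrist"; returns a dict with "pixels" (420x560x3 uint8, blue, green, red), "vfov" (degrees; the focal length in pixels is half the picture's height over the tangent of half this angle, whatever the lens; pixels are square), "cx", "cy" (the principal point, pixels), "rvec" (rotation vector, rad) and "tvec" (3), from world to camera coordinates, as OpenCV has them; the wrist camera has in their place "tool_from_camera" (4x4, takes a point from camera to tool coordinates, whose origin is the TCP and whose axes are the flange's). Camera axes: x right, y down, z forward; pixel columns grow to the right and rows downward; lengths in m; the calibration is good to about 2 mm. A picture is of the moment at which its call begins: read the wrist's pose just before it. There is no depth.
- env.job_done(): hands the job in; it is judged then, once.
The state is a dict: "clock": time; "joint_positions": joint angles; "qvel": joint speeds; "joint_torque": joint torques, N m; "eef_pos": TCP position; "eef_rot": TCP orientation; "force": force on the tool from outside, world axes, zero at the start; "wrist_torque": the same for the moment, N m; "gripper_width": finger opening in m; "finger_force": force on a finger pad.
Only numpy, scipy, OpenCV 4.12 (cv2) and the standard library are available. Lean on these libraries where they do the work, as an engineer would, in place of code of your own. Each camera call takes 0.05 s, during which the arm holds its last target. There are 200 camera calls.

## Task

The drawer of the coffee-bean bin stands ajar with its toggle latch undone. Push the drawer in, hook the latch's wire bail over the keeper on the drawer front while the lever is still up, then press the lever over its centre until it lies flat on the bin and the drawer is clamped against its seal. Leave everything round the bin standing where it is, and let go.

Things in the scene. Friction and masses are not known exactly. Their poses are not given: they have to be found in the camera images.
- bin: Grey coffee-bean bin fixed to the worktop: housing 155 mm deep (x -70 to +85), 150 wide, 85 high. Origin on the worktop under it; +x from drawer front to back, +y left seen from the front, z up; the drawer opens to -x. A rubber seal in its mouth presses back when the drawer is within 5 mm of shut (3.5 N per mm).
- drawer (a joint): How far the drawer is out, m (slides along the bin's x, 2 N friction): 0.03 to 0.045 at the start, 0.005 when it meets the seal, 0 to 0.002 when clamped; unlatched, the seal pushes it out again. Front: wooden panel 148 mm wide, 16 thick, z 4 to 80 mm, outer face at bin x = -92 mm when 0. Push on the panel or the keeper's nose.
- keeper_seat (a point): Keeper: steel bracket 24 mm wide on the drawer front's middle, a channel open to -x. This point: where the centre of the hooked bail's cross-bar sits, 104 mm up; axes as the bin's. From here: post x +4 to +16 mm; lip above z +10 to +16, out to x -8; ledge below, top z -4, out to x -30 (nose). The bar comes down in front of the lip on to the ledge, then in under the lip. Panel top: 24 mm below.
- bail_bar (a point): Centre of the bail's cross-bar: 8 mm thick, along the bin's y, 112 mm between its two side arms (7 mm). Bail: light steel U, 120 mm from hinge to cross-bar, swings freely, stands up at first. Pinch the bar beside the keeper, some 34 mm off its middle. At first it is too short to pass the lip: draw it out to -x, and the lever comes along, opening further.
- bail (a joint): Angle of the bail on the lever, rad. 0: back on its stop, 10 degrees ahead of the lever; grows as it swings forward and down over the drawer front. Bail's angle above the bin's +x = lever + bail + 0.175 (pi: level, pointing to -x). Its hinge line is 22 mm from lever_pivot, 18 degrees behind the lever (at angle lever - 0.314 above +x).
- lever (a joint): Angle of the latch lever, rad. 0: flat on the bin, pointing to the back (+x); grows as it is raised, upright at 1.57, stop at 2.44. 0.87 to 1.3 at the start. It stays where it is left (0.035 N m of friction). With the bail hooked it resists lightly, goes over centre at about 0.3; press on until flat (0), where the seal holds it.
- lever_pivot (a point): Lever's hinge line (along the bin's y), on the middle of the bin's top, 108 mm above the worktop.
- lever_tip (a point): Rolled end of the lever, 85 mm from its pivot. The lever is a steel plate 36 mm wide and 5 mm thick; its pushing face (upper when flat) lies 7 mm outside the line from the pivot.
- cocoa_shaker: Bystander: steel cocoa shaker, 68 mm across, 108 high, left of the bin (bin's +y side). Origin centre of underside.
- espresso_cup_a: Bystander: striped espresso cup, 60 mm across, 49 high, right of the bin. Origin centre of underside.
- dosing_cup: Bystander: steel dosing cup, 58 mm across, 50 high, far left. Origin centre of underside.
- tamper: Bystander: tamper with wooden grip, 58 mm across, 97 high, far right. Origin centre of underside.

How it is judged:
By the outcome, as a careful person would: the job done as asked, in the order asked, and still so for the second after the job is handed in, with the robot touching nothing.
It also fails if it takes over 61 s, if anything falls off the work surface, if the arm or the gripper's body presses on something with over 40 N, if the wrist force passes 120 N, or if a joint passes its speed limit or range.

## Working session

There is one attempt and no reset: what is moved stays moved. The work goes in short steps, Python scripts to look and compute and a tool call to move; the robot and the scene stay as the last step left them, time stands still between calls to the robot, and variables do not carry over. Pictures are saved under pics/ and viewed, at most 10 in all, crops included, and the job is handed in when it is done.

Besides the shell and the picture viewer there is one more tool, called after "Call:" as name(argument=value, ...) on one line, values as JSON. send_rows: Moves the arm, as the interface text tells. Shifts and turns lie within -1 to 1; 1 stands for 3 cm of shift or 4 degrees of turn. Its arguments: {"type":"object","properties":{"motion":{"type":"array","items":{"type":"object","properties":{"jaw":{"type":"number"},"tx":{"type":"number","minimum":-1,"maximum":1},"ty":{"type":"number","minimum":-1,"maximum":1},"tz":{"type":"number","minimum":-1,"maximum":1},"wx":{"type":"number","minimum":-1,"maximum":1},"wy":{"type":"number","minimum":-1,"maximum":1},"wz":{"type":"number","minimum":-1,"maximum":1}}}}},"required":["motion"]}

```bash
mkdir -p pics
cat > h.py <<'E'
import numpy as np, cv2
from scipy.spatial.transform import Rotation as R
from workcell import env
def cam(n):
    o=env.get_obs(); c=env.capture(n)
    im=np.array(c["pixels"]); H=im.shape[0]
    f=H/2/np.tan(np.radians(c["vfov"])/2)
    if "rvec" in c:
        Rm=R.from_rotvec(np.ravel(c["rvec"])).as_matrix(); t=np.ravel(c["tvec"])
        Rc=Rm.T; C=-Rm.T@t
    else:
        T=np.array(c["tool_from_camera"]); Rt=R.from_rotvec(o["eef_rot"]).as_matrix()
        Rc=Rt@T[:3,:3]; C=Rt@T[:3,3]+np.array(o["eef_pos"])
    return im,dict(f=f,cx=c["cx"],cy=c["cy"],R=Rc,C=C)
def ray(k,u,v):
    d=k["R"]@np.array([(u-k["cx"])/k["f"],(v-k["cy"])/k["f"],1]); return k["C"],d/np.linalg.norm(d)
def onz(k,u,v,z):
    C,d=ray(k,u,v); return C+d*(z-C[2])/d[2]
def proj(k,p):
    q=k["R"].T@(np.array(p)-k["C"]); return np.array([q[0]/q[2]*k["f"]+k["cx"],q[1]/q[2]*k["f"]+k["cy"]])
def tri(rs):
    A=0;b=0
    for C,d in rs:
        P=np.eye(3)-np.outer(d,d); A=A+P; b=b+P@C
    return np.linalg.solve(A,b)
E
python3 - <<'E'
from h import *
ims=[]
for n in("scene","top"):
    im,k=cam(n); cv2.imwrite(f"pics/{n}0.png",im); print(n,k["f"],k["cx"],k["cy"],k["C"].round(3),k["R"].round(2).tolist())
o=env.get_obs();print({a:np.round(b,3).tolist() for a,b in o.items()}, env.grip_depth)
E
```

```text
scene 528.1295594963142 274.42039060144043 206.9278446553801 [-0.165  1.201  1.168] [[-0.85, -0.32, 0.41], [-0.53, 0.5, -0.69], [0.01, -0.8, -0.6]]
top 491.9928816736066 279.1998699048929 210.40377618071045 [0.006 0.013 1.658] [[-0.05, -0.94, 0.35], [-1.0, 0.04, -0.02], [0.0, -0.35, -0.94]]
{'clock': 0.1, 'joint_positions': [-1.141, 0.087, 0.175, 1.66, 0.0, 1.571], 'qvel': [-0.0, -0.001, 0.0, 0.001, -0.0, 0.001], 'joint_torque': [0.0, -52.156, 46.566, 0.016, -0.0, -0.0], 'eef_pos': [0.229, -0.5, 0.231], 'eef_rot': [-3.068, -0.67, 0.0], 'force': [-0.518, -0.476, 0.091], 'wrist_torque': [-0.021, -0.023, 0.037], 'finger_force': 0.0, 'gripper_width': 0.086} 0.0187
```

View pics/scene0.png

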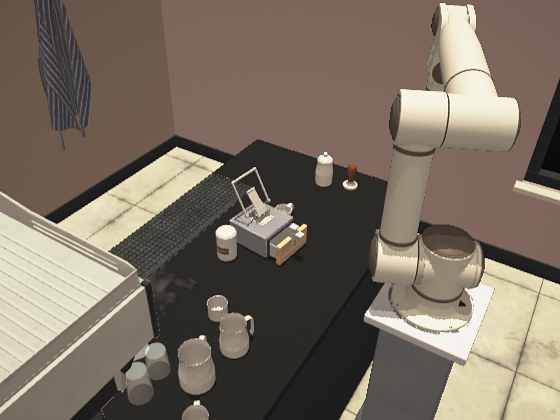

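View pics/top0.png

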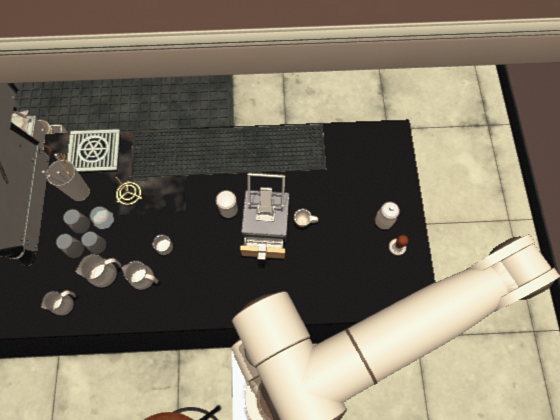

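The bin is near pixel (265,220) in the top view and (268,230) in the scene view. The shaker is on its left and a cup is close on its right. I'll zoom in on both views.

Run:
```python
from h import *
a=cv2.imread("pics/scene0.png")[155:275,205:325];b=cv2.imread("pics/top0.png")[165:285,205:325]
f=lambda i:cv2.resize(i,(400,400),interpolation=cv2.INTER_CUBIC)
s=cv2.resize(a,(400,400),interpolation=3);cv2.imwrite("pics/z0.png",np.hstack([f(a),f(b)]))
```

```text
(no output)
```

View pics/z0.png

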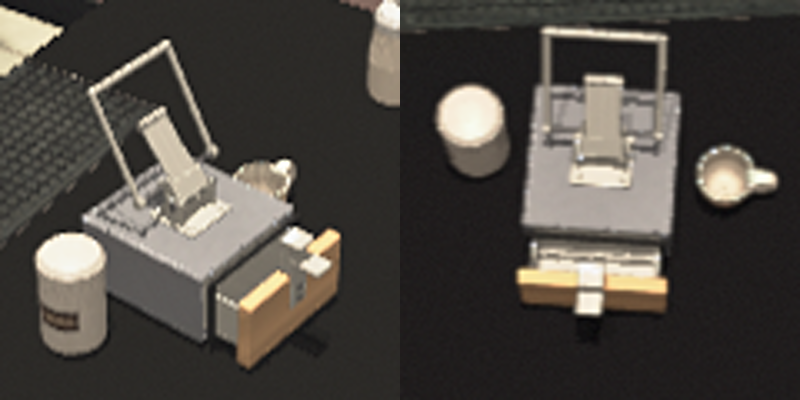

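The crop shows the bin, the raised bail, the part-raised lever and the keeper clearly. I'll triangulate the main points.

Run:
```python
from h import *
_,ks=cam("scene");_,kt=cam("top")
S=lambda u,v:ray(ks,205+u/3.3333-.35,155+v/3.3333-.35)
T=lambda u,v:ray(kt,205+(u-400)/3.3333-.35,165+v/3.3333-.35)
def z(r,h): return r[0]+r[1]*(h-r[0][2])/r[1][2]
for n,p in dict(BL=(536,88),BR=(681,95),FR=(674,233),FL=(522,228)).items(): print(n,z(T(*p),.085).round(4))
for n,p in dict(BL=(83,218),FR=(293,208),FL=(208,283)).items(): print("s",n,z(S(*p),.085).round(4))
print("panel top", z(T(518,269),.08).round(4),z(T(668,281),.08).round(4),"scene",z(S(240,305),.08),z(S(338,233),.08))
for n,s,t in [("barL",(90,92),(543,30)),("barR",(167,42),(666,36)),("hingeL",(137,203),(545,134)),("hingeR",(212,150),(662,142)),("levertipL",(140,124),(587,76)),("levertipR",(165,110),(622,78)),("nose-ish",(317,264),(590,310))]:
    a,b=S(*s),T(*t);P=tri([a,b]);print(n,P.round(4),np.linalg.norm(np.cross(P-a[0],a[1])).round(4))
print("shaker",z(T(471,112),.1),"cup",z(T(726,174),.049), "nose top z.1", z(T(576,315),.1),z(T(602,315),.1))
```

```text
BL [0.6709 0.0954 0.085 ]
BR [ 0.6559 -0.0547  0.085 ]
FR [ 0.5062 -0.0394  0.085 ]
FL [0.5188 0.1132 0.085 ]
s BL [0.6731 0.0982 0.085 ]
s FR [ 0.5055 -0.0292  0.085 ]
s FL [0.515  0.1153 0.085 ]
panel top [0.4776 0.1184 0.08  ] [ 0.4579 -0.0309  0.08  ] scene [0.47565372 0.12105738 0.08      ] [ 0.45070421 -0.02412908  0.08      ]
barL [0.6714 0.0799 0.2262] 0.0003
barR [ 0.661  -0.0376  0.2235] 0.0005
hingeL [0.61   0.0871 0.1205] 0.0046
hingeR [ 0.5973 -0.0301  0.1178] 0.005
levertipL [0.6423 0.0403 0.1769] 0.0002
levertipR [0.6374 0.0056 0.1761] 0.0016
nose-ish [0.4306 0.0485 0.0979] 0.0036
shaker [0.64107297 0.16173203 0.1       ] cup [ 0.57950726 -0.09821097  0.049     ] nose top z.1 [0.42206262 0.06137772 0.1       ] [0.4208473  0.03597614 0.1       ]
```

Call:
send_rows(motion=[{"jaw":255,"tx":0.2,"ty":0.9,"wz":0.745},{"jaw":255,"tx":0.2,"ty":0.9,"wz":0.745},{"jaw":255,"tx":0.2,"ty":0.9,"wz":0.745},{"jaw":255,"tx":0.2,"ty":0.9,"wz":0.745},{"jaw":255,"tx":0.2,"ty":0.9,"wz":0.745},{"jaw":255,"tx":0.2,"ty":0.9,"wz":0.745},{"jaw":255,"tx":0.2,"ty":0.9,"wz":0.745},{"jaw":255,"tx":0.2,"ty":0.9,"wz":0.745},{"jaw":255,"tx":0.2,"ty":0.9,"wz":0.745},{"jaw":255,"tx":0.2,"ty":0.9,"wz":0.745}])

```text
invalid input
```

Call:
send_rows(motion=[{"jaw":255,"tx":0.2,"ty":0.93,"wz":0.745},{"jaw":255,"tx":0.2,"ty":0.93,"wz":0.745},{"jaw":255,"tx":0.2,"ty":0.93,"wz":0.745},{"jaw":255,"tx":0.2,"ty":0.93,"wz":0.745},{"jaw":255,"tx":0.2,"ty":0.93,"wz":0.745},{"jaw":255,"tx":0.2,"ty":0.93,"wz":0.745},{"jaw":255,"tx":0.2,"ty":0.93,"wz":0.745},{"jaw":255,"tx":0.2,"ty":0.93,"wz":0.745},{"jaw":255,"tx":0.2,"ty":0.93,"wz":0.745},{"jaw":255,"tx":0.2,"ty":0.93,"wz":0.745},{"jaw":255}])

```text
invalid input
```

Run:
```python
from h import *
im,k=cam("wrist"); cv2.imwrite("pics/w1.png",im)
o=env.get_obs();print(o["clock"],o["eef_pos"],o["eef_rot"],R.from_rotvec(o["eef_rot"]).as_matrix().round(3).tolist(),o["force"],k["C"])
for p in [(.4215,.0465,.1),(.5895,.0288,.108),(.6662,.0211,.225)]: print(proj(k,p).round(0))
```

```text
0.25 [ 0.2291419  -0.49988018  0.23094809] [-3.06869567e+00 -6.69880896e-01  1.91152684e-04] [[0.909, 0.417, -0.0], [0.417, -0.909, 0.001], [0.0, -0.001, -1.0]] [-0.18008559 -0.36092282 -0.066758  ] [ 0.29379763 -0.46990175  0.37289164]
[-550. -571.]
[ -638. -1258.]
[11306. 21496.]
```

View pics/w1.png

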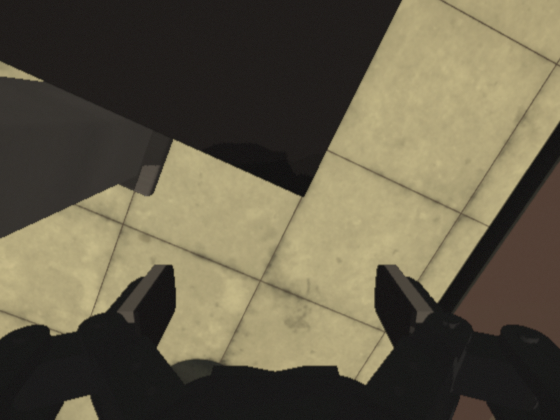

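The wrist view shows only floor and the worktop edge, because both moves were refused. I'll resend them with every field filled in.

Call:
send_rows(motion=[{"jaw":255,"tx":0.2,"ty":0.9,"tz":0,"wx":0,"wy":0,"wz":0.745},{"jaw":255,"tx":0.2,"ty":0.9,"tz":0,"wx":0,"wy":0,"wz":0.745},{"jaw":255,"tx":0.2,"ty":0.9,"tz":0,"wx":0,"wy":0,"wz":0.745},{"jaw":255,"tx":0.2,"ty":0.9,"tz":0,"wx":0,"wy":0,"wz":0.745},{"jaw":255,"tx":0.2,"ty":0.9,"tz":0,"wx":0,"wy":0,"wz":0.745},{"jaw":255,"tx":0.2,"ty":0.9,"tz":0,"wx":0,"wy":0,"wz":0.745},{"jaw":255,"tx":0.2,"ty":0.9,"tz":0,"wx":0,"wy":0,"wz":0.745},{"jaw":255,"tx":0.2,"ty":0.9,"tz":0,"wx":0,"wy":0,"wz":0.745},{"jaw":255,"tx":0.2,"ty":0.9,"tz":0,"wx":0,"wy":0,"wz":0.745},{"jaw":255,"tx":0.2,"ty":0.9,"tz":0,"wx":0,"wy":0,"wz":0.745}])

```text
clock: 1.08
eef_pos: [0.2891, -0.2287, 0.2313]
eef_rot: [2.792, 1.44, 0.0]
force: [0.7, -1.1, 0.7]
gripper_width: -0.0001
finger_force: 0.0
```

Call:
send_rows(motion=[{"jaw":255,"tx":0.2,"ty":0.93,"tz":0,"wx":0,"wy":0,"wz":0.745},{"jaw":255,"tx":0.2,"ty":0.93,"tz":0,"wx":0,"wy":0,"wz":0.745},{"jaw":255,"tx":0.2,"ty":0.93,"tz":0,"wx":0,"wy":0,"wz":0.745},{"jaw":255,"tx":0.2,"ty":0.93,"tz":0,"wx":0,"wy":0,"wz":0.745},{"jaw":255,"tx":0.2,"ty":0.93,"tz":0,"wx":0,"wy":0,"wz":0.745},{"jaw":255,"tx":0.2,"ty":0.93,"tz":0,"wx":0,"wy":0,"wz":0.745},{"jaw":255,"tx":0.2,"ty":0.93,"tz":0,"wx":0,"wy":0,"wz":0.745},{"jaw":255,"tx":0.2,"ty":0.93,"tz":0,"wx":0,"wy":0,"wz":0.745},{"jaw":255,"tx":0.2,"ty":0.93,"tz":0,"wx":0,"wy":0,"wz":0.745},{"jaw":255,"tx":0.2,"ty":0.93,"tz":0,"wx":0,"wy":0,"wz":0.745},{"jaw":255,"tx":0,"ty":0,"tz":0,"wx":0,"wy":0,"wz":0}])

```text
clock: 2.0
eef_pos: [0.3496, 0.0525, 0.231]
eef_rot: [-2.322, -2.115, -0.001]
force: [0.3, -0.3, -0.6]
gripper_width: 0.0001
finger_force: 0.0
```

Run:
```python
from h import *
im,k=cam("wrist"); cv2.imwrite("pics/w2.png",im)
o=env.get_obs();print(o["clock"],o["eef_pos"],R.from_rotvec(o["eef_rot"]).as_matrix().round(3).tolist(),o["force"],k["C"],k["R"].round(2).tolist())
for p in [(.4215,.0465,.1),(.5895,.0288,.108),(.6662,.0211,.225)]: print(proj(k,p).round(0))
```

```text
2.05 [0.34921308 0.05089276 0.2310587 ] [[0.096, 0.995, -0.0], [0.995, -0.096, 0.0], [0.0, -0.0, -1.0]] [-0.19315879  0.18750126  0.76386109] [0.35646298 0.12343019 0.3730994 ] [[1.0, -0.09, -0.03], [-0.09, -0.96, -0.28], [0.0, 0.28, -0.96]]
[360. 199.]
[570. 204.]
[932. 268.]
```

View pics/w2.png

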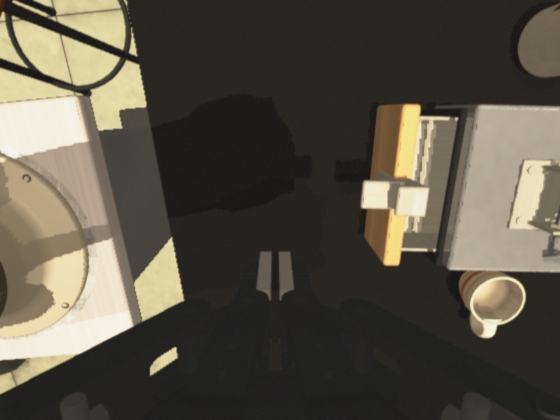

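The wrist view shows the keeper nose edge at about (362,194), the lip at about (397,200), and the bin's front edge from (470,108) to (452,270).

Run:
```python
from h import *
k=cam("wrist")[1]
for n,u,v,z in [("noseL",362,181,.1),("noseR",362,208,.1),("lipFL",397,183,.12),("lipFR",397,215,.12),("lipBR",427,216,.12),("lipBL",425,183,.12),("binFL",474,107,.085),("binFR",450,270,.085),("panFtL",405,105,.08),("panFtR",383,262,.08),("plFL",521,161,.09),("plFR",512,225,.09)]:
    p=onz(k,u,v,z); d=p[:2]-[.5895,.0288]; X=np.array([.9949,-.1011]);Y=np.array([.1011,.9949]); print(n,p.round(4),(d@X).round(4),(d@Y).round(4))
```

```text
noseL [0.4227 0.0599 0.1   ] -0.1691 0.014
noseR [0.4222 0.0366 0.1   ] -0.1673 -0.0091
lipFL [0.4445 0.0602 0.12  ] -0.1474 0.0166
lipFR [0.4446 0.0345 0.12  ] -0.1447 -0.009
lipBR [0.4681 0.0314 0.12  ] -0.121 -0.0097
lipBL [0.4658 0.0582 0.12  ] -0.126 0.0167
binFL [0.5192 0.1093 0.085 ] -0.0781 0.073
binFR [ 0.5067 -0.0369  0.085 ] -0.0758 -0.0737
panFtL [0.4648 0.1163 0.08  ] -0.1329 0.0744
panFtR [ 0.4455 -0.025   0.08  ] -0.1378 -0.0681
plFL [0.5587 0.0618 0.09  ] -0.034 0.0297
plFR [0.5568 0.0049 0.09  ] -0.0301 -0.0271
```

Call:
send_rows(motion=[{"jaw":255,"tx":0.2,"ty":0,"tz":-0.87,"wx":0,"wy":0,"wz":0},{"jaw":255,"tx":0.2,"ty":0,"tz":-0.87,"wx":0,"wy":0,"wz":0},{"jaw":255,"tx":0.2,"ty":0,"tz":-0.87,"wx":0,"wy":0,"wz":0},{"jaw":255,"tx":0.2,"ty":0,"tz":-0.87,"wx":0,"wy":0,"wz":0},{"jaw":255,"tx":0.2,"ty":0,"tz":-0.87,"wx":0,"wy":0,"wz":0},{"jaw":255,"tx":0.2,"ty":0,"tz":-0.87,"wx":0,"wy":0,"wz":0},{"jaw":255,"tx":0.3,"ty":-0.03,"tz":0,"wx":0,"wy":0,"wz":0},{"jaw":255,"tx":0.3,"ty":-0.03,"tz":0,"wx":0,"wy":0,"wz":0},{"jaw":255,"tx":0.3,"ty":-0.03,"tz":0,"wx":0,"wy":0,"wz":0},{"jaw":255,"tx":0.3,"ty":-0.03,"tz":0,"wx":0,"wy":0,"wz":0},{"jaw":255,"tx":0.3,"ty":-0.03,"tz":0,"wx":0,"wy":0,"wz":0},{"jaw":255,"tx":0.1,"ty":-0.01,"tz":0,"wx":0,"wy":0,"wz":0}])

```text
clock: 3.1
eef_pos: [0.4351, 0.044, 0.0757]
eef_rot: [2.33, 2.105, 0.002]
force: [-2.3, -0.4, 1.0]
gripper_width: 0.0002
finger_force: 1.2
```

Call:
send_rows(motion=[{"jaw":255,"tx":0.1,"ty":-0.01,"tz":0,"wx":0,"wy":0,"wz":0},{"jaw":255,"tx":0.1,"ty":-0.01,"tz":0,"wx":0,"wy":0,"wz":0},{"jaw":255,"tx":0,"ty":0,"tz":0,"wx":0,"wy":0,"wz":0}])

```text
clock: 3.35
eef_pos: [0.4398, 0.0437, 0.0749]
eef_rot: [2.33, 2.107, 0.001]
force: [-0.6, -0.0, 1.4]
gripper_width: -0.0
finger_force: 0.0
```

Call:
send_rows(motion=[{"jaw":255,"tx":0.1,"ty":-0.01,"tz":0,"wx":0,"wy":0,"wz":0},{"jaw":255,"tx":0.1,"ty":-0.01,"tz":0,"wx":0,"wy":0,"wz":0},{"jaw":255,"tx":0,"ty":0,"tz":0,"wx":0,"wy":0,"wz":0}])

```text
clock: 3.6
eef_pos: [0.4442, 0.0432, 0.0748]
eef_rot: [-2.329, -2.106, 0.002]
force: [-9.5, 1.2, 6.1]
gripper_width: -0.0001
finger_force: 4.7
```

Call:
send_rows(motion=[{"jaw":130,"tx":-0.5,"ty":0.05,"tz":0,"wx":0,"wy":0,"wz":0},{"jaw":130,"tx":-0.5,"ty":0.05,"tz":0.3,"wx":0,"wy":0,"wz":0},{"jaw":130,"tx":0,"ty":0,"tz":0.95,"wx":0,"wy":0,"wz":0},{"jaw":130,"tx":0,"ty":0,"tz":1,"wx":0,"wy":0,"wz":0},{"jaw":130,"tx":0,"ty":0,"tz":1,"wx":0,"wy":0,"wz":0},{"jaw":130,"tx":0,"ty":0,"tz":1,"wx":0,"wy":0,"wz":0},{"jaw":130,"tx":0,"ty":0,"tz":1,"wx":0,"wy":0,"wz":0},{"jaw":130,"tx":0,"ty":0,"tz":1,"wx":0,"wy":0,"wz":0},{"jaw":130,"tx":0.2,"ty":-0.1,"tz":1,"wx":0,"wy":0,"wz":0},{"jaw":130,"tx":0.8,"ty":-0.2,"tz":0.3,"wx":0,"wy":0,"wz":0},{"jaw":130,"tx":0.9,"ty":-0.2,"tz":0,"wx":0,"wy":0,"wz":0},{"jaw":130,"tx":0.9,"ty":-0.2,"tz":0,"wx":0,"wy":0,"wz":0}])

```text
clock: 4.6
eef_pos: [0.5007, 0.0249, 0.3027]
eef_rot: [2.328, 2.106, 0.004]
force: [0.7, 0.2, -0.8]
gripper_width: 0.042
finger_force: 0.0
```

Call:
send_rows(motion=[{"jaw":130,"tx":0.9,"ty":-0.2,"tz":0,"wx":0,"wy":0,"wz":0},{"jaw":130,"tx":0.9,"ty":-0.2,"tz":0,"wx":0,"wy":0,"wz":0},{"jaw":130,"tx":0.9,"ty":-0.2,"tz":0,"wx":0,"wy":0,"wz":0},{"jaw":130,"tx":0.9,"ty":-0.2,"tz":0,"wx":0,"wy":0,"wz":0},{"jaw":130,"tx":0.5,"ty":-0.2,"tz":0,"wx":0,"wy":0,"wz":0},{"jaw":130,"tx":0,"ty":0,"tz":0,"wx":0,"wy":0,"wz":0}])

```text
clock: 5.1
eef_pos: [0.6247, -0.0059, 0.2989]
eef_rot: [-2.33, -2.105, 0.002]
force: [-0.3, -0.4, -0.1]
gripper_width: 0.0416
finger_force: 0.0
```

Run:
```python
from h import *
im,k=cam("wrist"); cv2.imwrite("pics/w3.png",im)
o=env.get_obs();print(o["clock"],o["eef_pos"],o["gripper_width"],R.from_rotvec(o["eef_rot"]).as_matrix().round(3).tolist(),o["force"])
for p in [(.6714,.0799,.2262),(.661,-.0376,.2235)]: print(proj(k,p).round(0))
```

```text
5.15 [ 0.62335311 -0.00536146  0.2996125 ] 0.04198564886517343 [[0.101, 0.995, -0.002], [0.995, -0.101, 0.0], [-0.0, -0.002, -1.0]] [ 0.45806738 -0.04712865 -0.28497936]
[338.  78.]
[330. 258.]
```

View pics/w3.png

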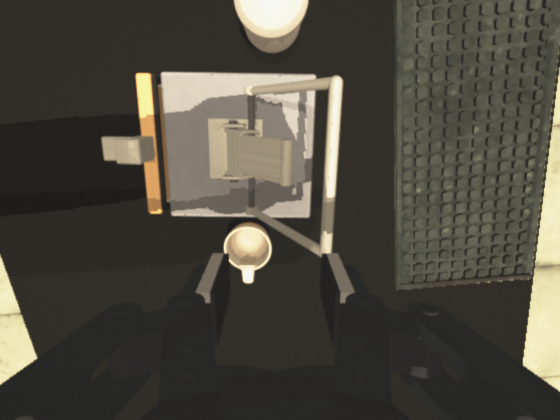

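The bar runs from (337,80) to (327,255), within about 2 px of where I predicted, and the drawer is in. Next I move over the bar, go down and pinch it.

Call:
send_rows(motion=[{"jaw":130,"tx":0.65,"ty":-0.12,"tz":0,"wx":0,"wy":0,"wz":0},{"jaw":130,"tx":0.62,"ty":-0.12,"tz":0,"wx":0,"wy":0,"wz":0},{"jaw":130,"tx":0,"ty":0,"tz":-0.6,"wx":0,"wy":0,"wz":0},{"jaw":130,"tx":0,"ty":0,"tz":-0.6,"wx":0,"wy":0,"wz":0},{"jaw":130,"tx":0,"ty":0,"tz":-0.6,"wx":0,"wy":0,"wz":0},{"jaw":130,"tx":0,"ty":0,"tz":-0.6,"wx":0,"wy":0,"wz":0},{"jaw":130,"tx":0,"ty":0,"tz":-0.6,"wx":0,"wy":0,"wz":0},{"jaw":130,"tx":0,"ty":0,"tz":0,"wx":0,"wy":0,"wz":0}])

```text
clock: 5.82
eef_pos: [0.6586, -0.0117, 0.208]
eef_rot: [-2.328, -2.105, 0.005]
force: [-0.7, -0.3, -0.1]
gripper_width: 0.0419
finger_force: 0.0
```

Call:
send_rows(motion=[{"jaw":255,"tx":0.1,"ty":0,"tz":0,"wx":0,"wy":0,"wz":0},{"jaw":255,"tx":0,"ty":0,"tz":0,"wx":0,"wy":0,"wz":0},{"jaw":255,"tx":0,"ty":0,"tz":0,"wx":0,"wy":0,"wz":0},{"jaw":255,"tx":0,"ty":0,"tz":0,"wx":0,"wy":0,"wz":0},{"jaw":255,"tx":0,"ty":0,"tz":0,"wx":0,"wy":0,"wz":0}])

```text
clock: 6.23
eef_pos: [0.6639, -0.0121, 0.2125]
eef_rot: [2.329, 2.105, 0.003]
force: [1.8, 0.0, 2.3]
gripper_width: 0.0052
finger_force: 58.7
```

Run:
```python
from h import *
a,k=cam("wrist");b,_=cam("scene");o=env.get_obs();print(o["eef_pos"],o["gripper_width"],o["finger_force"],o["force"],o["joint_positions"])
cv2.imwrite("pics/c4.png",np.hstack([a[60:410,160:510],cv2.resize(b[130:270,190:330],(350,350),interpolation=2)]))
```

```text
[ 0.6637987  -0.01214862  0.21206422] 0.004900967338024993 58.67051124572754 [1.24952947 0.5129949  1.16861236] [-1.83460555e-02  3.67080727e-01  4.70081306e-01  1.67193205e+00
  1.08171010e-04  1.65333961e+00]
```

View pics/c4.png

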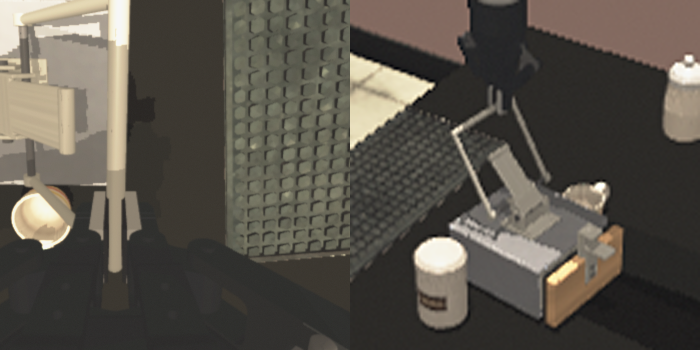

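The bar sits between the pads: in the left crop it passes through the fingers near (115,240). Now I swing the bail forward along its arc.

Call:
send_rows(motion=[{"jaw":255,"tx":-0.315,"ty":0.032,"tz":0.14,"wx":0,"wy":0,"wz":0},{"jaw":255,"tx":-0.315,"ty":0.032,"tz":0.14,"wx":0,"wy":0,"wz":0},{"jaw":255,"tx":-0.335,"ty":0.034,"tz":0.085,"wx":0,"wy":0,"wz":0},{"jaw":255,"tx":-0.335,"ty":0.034,"tz":0.085,"wx":0,"wy":0,"wz":0},{"jaw":255,"tx":-0.345,"ty":0.035,"tz":0.025,"wx":0,"wy":0,"wz":0},{"jaw":255,"tx":-0.345,"ty":0.035,"tz":0.025,"wx":0,"wy":0,"wz":0}])

```text
clock: 6.83
eef_pos: [0.6024, -0.0055, 0.2266]
eef_rot: [-2.329, -2.107, -0.001]
force: [2.1, 3.8, -2.1]
gripper_width: 0.0051
finger_force: 58.5
```

Call:
send_rows(motion=[{"jaw":255,"tx":-0.345,"ty":0.035,"tz":-0.03,"wx":0,"wy":0,"wz":0},{"jaw":255,"tx":-0.345,"ty":0.035,"tz":-0.03,"wx":0,"wy":0,"wz":0},{"jaw":255,"tx":-0.335,"ty":0.034,"tz":-0.09,"wx":0,"wy":0,"wz":0},{"jaw":255,"tx":-0.335,"ty":0.034,"tz":-0.09,"wx":0,"wy":0,"wz":0},{"jaw":255,"tx":-0.315,"ty":0.032,"tz":-0.148,"wx":0,"wy":0,"wz":0},{"jaw":255,"tx":-0.315,"ty":0.032,"tz":-0.148,"wx":0,"wy":0,"wz":0},{"jaw":255,"tx":-0.285,"ty":0.029,"tz":-0.2,"wx":0,"wy":0,"wz":0},{"jaw":255,"tx":-0.285,"ty":0.029,"tz":-0.2,"wx":0,"wy":0,"wz":0},{"jaw":255,"tx":-0.245,"ty":0.025,"tz":-0.245,"wx":0,"wy":0,"wz":0},{"jaw":255,"tx":-0.245,"ty":0.025,"tz":-0.245,"wx":0,"wy":0,"wz":0},{"jaw":255,"tx":0,"ty":0,"tz":0,"wx":0,"wy":0,"wz":0}])

```text
clock: 7.75
eef_pos: [0.51, 0.0049, 0.1824]
eef_rot: [-2.326, -2.106, -0.002]
force: [3.3, 10.4, -2.6]
gripper_width: 0.0049
finger_force: 59.2
```

Call:
send_rows(motion=[{"jaw":255,"tx":-0.333,"ty":0.05,"tz":-0.38,"wx":0,"wy":0,"wz":0},{"jaw":255,"tx":-0.333,"ty":0.05,"tz":-0.38,"wx":0,"wy":0,"wz":0},{"jaw":255,"tx":-0.333,"ty":0.05,"tz":-0.38,"wx":0,"wy":0,"wz":0},{"jaw":255,"tx":-0.333,"ty":0.05,"tz":-0.38,"wx":0,"wy":0,"wz":0},{"jaw":255,"tx":-0.333,"ty":0.05,"tz":-0.38,"wx":0,"wy":0,"wz":0},{"jaw":255,"tx":0,"ty":0,"tz":0,"wx":0,"wy":0,"wz":0}])

```text
clock: 8.25
eef_pos: [0.4587, 0.0091, 0.1244]
eef_rot: [2.331, 2.106, -0.011]
force: [-4.1, -17.3, -1.2]
gripper_width: 0.004
finger_force: 58.4
```

Run:
```python
from h import *
a,k=cam("wrist");b,_=cam("scene");o=env.get_obs();print(o["eef_pos"],o["gripper_width"],o["finger_force"],o["force"],o["wrist_torque"])
cv2.imwrite("pics/w5.png",a);cv2.imwrite("pics/s5.png",b)
cv2.imwrite("pics/c5.png",np.hstack([cv2.resize(a[40:410,130:560],(465,400)),cv2.resize(b[155:275,205:305],(333,400),interpolation=2)]))
```

```text
[0.45956009 0.00829265 0.12560763] 0.003883128929945529 59.36920344829559 [ -4.65124153 -15.31743772  -1.84610409] [-3.33168893  1.00306321 -0.08198835]
```

View pics/c5.png

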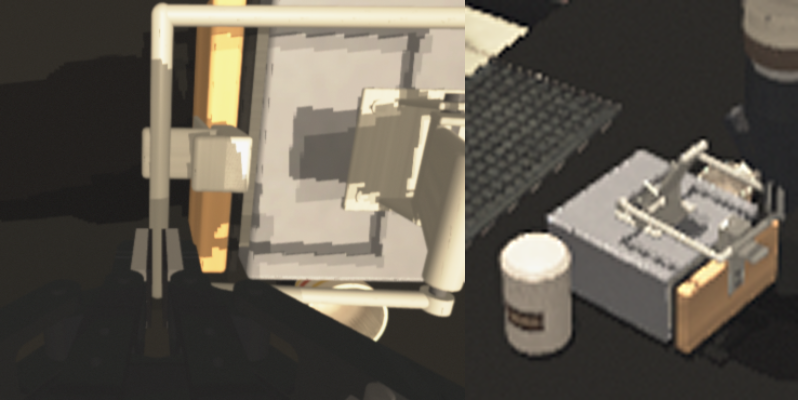

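The bar is in front of the lip and above the ledge: in the crop the bar is at u≈160, the lip starts at 193 and the nose at 143. The lever has come forward with it. I'll ease the sideways load and lower the bar.

Call:
send_rows(motion=[{"jaw":255,"tx":0.04,"ty":-0.02,"tz":-0.225,"wx":0,"wy":0,"wz":0},{"jaw":255,"tx":0.04,"ty":-0.02,"tz":-0.225,"wx":0,"wy":0,"wz":0},{"jaw":255,"tx":0.04,"ty":-0.02,"tz":-0.225,"wx":0,"wy":0,"wz":0},{"jaw":255,"tx":0.04,"ty":-0.02,"tz":-0.225,"wx":0,"wy":0,"wz":0},{"jaw":255,"tx":0,"ty":0,"tz":0,"wx":0,"wy":0,"wz":0}])

```text
clock: 8.77
eef_pos: [0.4672, 0.0065, 0.1031]
eef_rot: [2.328, 2.102, 0.0]
force: [-7.2, -8.7, 25.9]
gripper_width: 0.0037
finger_force: 62.1
```

Run:
```python
from h import *
a,k=cam("wrist");b,_=cam("scene");t,_=cam("top")
cv2.imwrite("pics/w6.png",a)
s=cv2.resize(b[180:250,240:310],(400,400),interpolation=2)
cv2.imwrite("pics/c6.png",np.hstack([cv2.resize(a[60:340,200:480],(400,400)),s]))
o=env.get_obs();print(o["eef_pos"],o["force"])
```

```text
[0.4671695  0.00652289 0.10317834] [-7.19417344 -9.7792639  25.67750053]
```

View pics/c6.png

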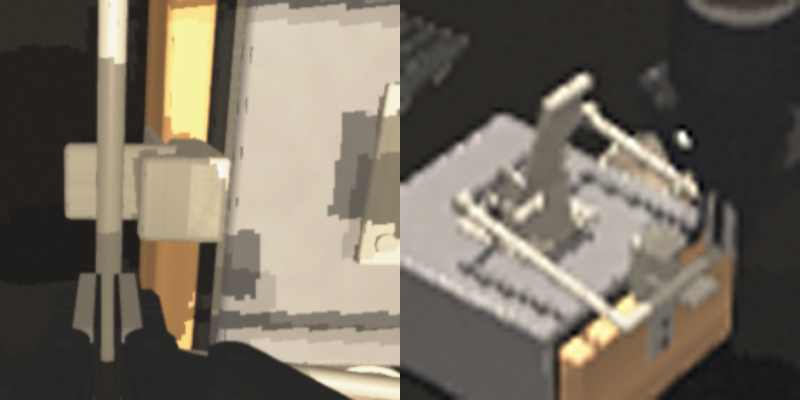

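Run:
```python
from h import *
im,k=cam("wrist")
print(k["f"],k["C"])
X=np.array([.9949,-.1011]);q=np.array([.5895,.0288])
for z in (.104,.112,.12): 
    for v in (165,250):
        p=onz(k,277.7,v,z); print(z,p.round(4),((p[:2]-q)@X).round(4))
for u in (245.5,299,362):
    p=onz(k,u,200,.1 if u<290 else .12);print(u,((p[:2]-q)@X).round(4))
g=cv2.cvtColor(im,cv2.COLOR_BGR2GRAY)
for v in (90,120,150,230,245): print(v,g[v,255:300].tolist())
```

```text
336.7869758050329 [0.4740504  0.07812402 0.24493455]
0.104 [0.4737 0.0558 0.104 ] -0.1179
0.104 [0.4699 0.0173 0.104 ] -0.1178
0.112 [0.4738 0.057  0.112 ] -0.118
0.112 [0.4701 0.0208 0.112 ] -0.118
0.12 [0.4738 0.0583 0.12  ] -0.1181
0.12 [0.4704 0.0242 0.12  ] -0.1181
245.5 -0.1321
299 -0.1099
362 -0.0857
90 [44, 46, 46, 46, 46, 44, 38, 34, 33, 33, 35, 32, 46, 102, 166, 198, 212, 218, 225, 231, 236, 240, 244, 245, 245, 243, 241, 237, 235, 230, 225, 215, 192, 126, 66, 44, 43, 43, 41, 42, 33, 30, 30, 29, 29]
120 [33, 34, 32, 32, 34, 34, 33, 33, 33, 34, 35, 34, 53, 112, 134, 142, 144, 148, 153, 157, 161, 169, 180, 180, 172, 166, 161, 158, 155, 152, 145, 136, 109, 65, 37, 32, 33, 34, 34, 34, 32, 32, 34, 33, 35]
150 [32, 33, 34, 35, 33, 33, 34, 33, 34, 33, 34, 36, 59, 116, 136, 143, 145, 149, 154, 158, 164, 171, 176, 173, 167, 162, 160, 156, 153, 147, 141, 129, 81, 41, 32, 33, 33, 34, 34, 31, 34, 32, 31, 28, 32]
230 [29, 29, 28, 29, 29, 28, 29, 29, 30, 28, 29, 40, 84, 112, 119, 118, 120, 122, 125, 126, 127, 127, 128, 127, 125, 125, 124, 123, 120, 112, 71, 36, 29, 30, 29, 29, 29, 26, 29, 28, 31, 31, 38, 75, 96]
245 [27, 28, 30, 30, 29, 30, 29, 29, 30, 29, 30, 47, 102, 117, 120, 119, 121, 123, 124, 125, 126, 127, 127, 126, 126, 125, 123, 121, 117, 99, 64, 44, 42, 42, 41, 34, 30, 27, 31, 29, 29, 32, 58, 92, 103]
```

The bar is in front of the lip and pressing on the ledge. Now I slide it in under the lip.

Call:
send_rows(motion=[{"jaw":255,"tx":0.13,"ty":-0.013,"tz":0.03,"wx":0,"wy":0,"wz":0},{"jaw":255,"tx":0.13,"ty":-0.013,"tz":0.03,"wx":0,"wy":0,"wz":0},{"jaw":255,"tx":0.13,"ty":-0.013,"tz":0,"wx":0,"wy":0,"wz":0},{"jaw":255,"tx":0,"ty":0,"tz":0,"wx":0,"wy":0,"wz":0}])

```text
clock: 9.3
eef_pos: [0.4766, 0.0052, 0.1034]
eef_rot: [2.33, 2.104, -0.007]
force: [-14.9, -10.1, 21.5]
gripper_width: 0.0039
finger_force: 62.2
```

Run:
```python
from h import *
im,k=cam("wrist");cv2.imwrite("pics/w7.png",im)
o=env.get_obs();print(o["eef_pos"],o["gripper_width"],o["force"])
g=cv2.cvtColor(im,cv2.COLOR_BGR2GRAY)
for v in (120,150,230,245): print(v,g[v,255:320].tolist())
for v in (160,185,200,215):print(v,g[v,235:320].tolist())
```

```text
[0.47661287 0.00518532 0.10338376] 0.004080346114597953 [-14.32004648 -10.10089518  20.92931856]
120 [31, 31, 31, 31, 32, 30, 32, 31, 30, 31, 31, 36, 67, 112, 128, 134, 137, 140, 144, 147, 153, 163, 170, 165, 157, 152, 149, 146, 143, 139, 132, 121, 78, 42, 34, 50, 84, 97, 98, 95, 94, 96, 106, 127, 144, 151, 157, 162, 168, 169, 168, 169, 167, 166, 166, 166, 165, 165, 165, 174, 221, 229, 231, 231, 231]
150 [32, 32, 32, 29, 30, 30, 32, 30, 31, 30, 30, 40, 83, 118, 132, 136, 138, 141, 146, 150, 155, 161, 162, 159, 154, 150, 147, 143, 140, 134, 125, 89, 70, 93, 104, 107, 107, 105, 100, 96, 96, 106, 128, 145, 153, 157, 164, 168, 168, 167, 167, 167, 166, 166, 164, 164, 163, 163, 165, 163, 164, 165, 164, 164, 165]
230 [28, 25, 26, 28, 29, 26, 27, 29, 27, 26, 31, 51, 97, 111, 110, 112, 113, 116, 117, 119, 119, 119, 118, 118, 118, 116, 115, 114, 107, 80, 45, 32, 47, 85, 98, 98, 97, 96, 101, 111, 121, 125, 127, 127, 129, 129, 129, 128, 126, 126, 125, 124, 124, 124, 124, 124, 125, 124, 124, 124, 125, 126, 126, 127, 127]
245 [27, 27, 28, 28, 27, 28, 26, 28, 26, 29, 33, 62, 99, 111, 112, 112, 114,
[... 1219 characters left out ...]
9, 160, 159, 160, 159, 159, 160, 156, 134, 130, 134, 138, 140, 143, 137, 124, 117, 124, 136, 144, 151, 159, 164, 165, 163, 161, 160, 161, 162, 161, 161, 162, 161, 161, 159, 161, 162, 162, 162, 161, 161, 162, 162, 163, 162, 162, 163, 163, 163, 164, 164, 165, 166, 163, 162, 164, 165, 166, 167, 165, 163]
215 [28, 25, 27, 25, 27, 29, 26, 26, 27, 29, 25, 23, 25, 27, 26, 27, 27, 27, 28, 28, 27, 28, 27, 28, 27, 26, 28, 27, 26, 26, 28, 53, 107, 129, 134, 136, 141, 145, 148, 148, 128, 128, 138, 143, 150, 157, 161, 161, 159, 159, 158, 157, 158, 157, 159, 158, 157, 156, 157, 159, 159, 159, 157, 158, 158, 158, 160, 159, 159, 159, 159, 160, 161, 162, 162, 162, 160, 160, 160, 162, 163, 164, 163, 162, 162]
```

The lip now hides the inner half of the bar from column 276 on, so the bar is under the lip. I'll push on to the seat.

Call:
send_rows(motion=[{"jaw":255,"tx":0.1,"ty":-0.01,"tz":0,"wx":0,"wy":0,"wz":0},{"jaw":255,"tx":0.1,"ty":-0.01,"tz":0,"wx":0,"wy":0,"wz":0},{"jaw":255,"tx":0,"ty":0,"tz":0,"wx":0,"wy":0,"wz":0}])

```text
clock: 9.6
eef_pos: [0.4821, 0.0045, 0.1033]
eef_rot: [2.331, 2.105, -0.009]
force: [-16.8, -11.4, 22.6]
gripper_width: 0.0038
finger_force: 62.3
```

Run:
```python
from h import *
im,k=cam("wrist");cv2.imwrite("pics/w8.png",im)
o=env.get_obs();print(o["eef_pos"],o["gripper_width"],o["force"])
g=cv2.cvtColor(im,cv2.COLOR_BGR2GRAY)
for v in (150,200,230): print(v,g[v,225:320].tolist())
```

```text
[0.48209633 0.00449516 0.10336442] 0.0038692658440575532 [-16.82942594 -10.25912883  22.37924548]
150 [31, 30, 32, 32, 30, 31, 32, 31, 31, 30, 30, 30, 33, 31, 31, 31, 31, 30, 31, 32, 31, 31, 30, 29, 31, 33, 31, 31, 31, 34, 29, 32, 32, 32, 31, 29, 32, 31, 30, 29, 30, 42, 87, 120, 132, 136, 139, 143, 145, 151, 156, 162, 164, 159, 153, 150, 147, 143, 141, 133, 125, 113, 131, 147, 151, 141, 158, 168, 168, 168, 168, 167, 165, 166, 165, 165, 163, 163, 164, 164, 164, 164, 165, 164, 166, 167, 167, 167, 165, 160, 157, 153, 133, 95, 52]
200 [161, 160, 161, 161, 161, 161, 161, 161, 161, 161, 161, 161, 160, 161, 161, 161, 161, 160, 161, 160, 160, 161, 160, 160, 160, 160, 160, 160, 160, 160, 160, 160, 160, 160, 160, 160, 157, 132, 126, 137, 145, 151, 160, 164, 164, 162, 161, 160, 160, 160, 161, 161, 162, 162, 161, 159, 160, 161, 162, 162, 161, 162, 162, 163, 163, 163, 163, 162, 163, 163, 164, 166, 178, 184, 188, 188, 189, 189, 189, 189, 187, 188, 187, 185, 184, 185, 186, 184, 182, 181, 182, 184, 181, 177, 170]
230 [25, 26, 26, 27, 25, 29, 26, 29, 29, 28, 26, 27, 27, 30, 27, 27, 28, 28, 29, 29, 26, 24, 26, 30, 26, 27, 26, 26, 26, 26, 28, 27, 29, 28, 27, 28, 27, 27, 27, 28, 32, 63, 100, 112, 113, 112, 113, 115, 118, 119, 118, 119, 119, 118, 118, 117, 115, 113, 110, 105, 115, 123, 126, 127, 128, 129, 129, 127, 128, 126, 125, 125, 124, 125, 123, 124, 124, 125, 125, 125, 125, 126, 126, 127, 127, 126, 126, 123, 114, 81, 47, 32, 33, 33, 33]
```

Call:
send_rows(motion=[{"jaw":255,"tx":0.08,"ty":-0.005,"tz":0.04,"wx":0,"wy":0,"wz":0},{"jaw":255,"tx":0.08,"ty":-0.005,"tz":0.02,"wx":0,"wy":0,"wz":0},{"jaw":255,"tx":0,"ty":0,"tz":0,"wx":0,"wy":0,"wz":0}])

```text
clock: 9.9
eef_pos: [0.4849, 0.0042, 0.1036]
eef_rot: [-2.33, -2.104, 0.015]
force: [-23.1, -9.9, 17.2]
gripper_width: 0.004
finger_force: 61.7
```

Run:
```python
from h import *
im,k=cam("wrist");cv2.imwrite("pics/w9.png",im)
o=env.get_obs();print(o["eef_pos"],o["gripper_width"],o["force"])
g=cv2.cvtColor(im,cv2.COLOR_BGR2GRAY)
for v in (150,200,230): print(v,g[v,240:300].tolist())
```

```text
[0.48488409 0.00421521 0.10363373] 0.004243445735653332 [-22.6326296  -10.18009384  16.0528935 ]
150 [31, 30, 32, 30, 31, 32, 31, 33, 30, 31, 30, 31, 30, 31, 32, 30, 32, 30, 31, 31, 32, 32, 28, 31, 32, 32, 49, 105, 127, 135, 137, 139, 142, 145, 151, 158, 160, 161, 156, 150, 147, 144, 141, 136, 129, 127, 157, 166, 167, 166, 166, 165, 165, 164, 163, 164, 162, 163, 163, 164]
200 [158, 158, 159, 158, 158, 158, 159, 158, 159, 159, 159, 158, 158, 157, 146, 132, 135, 142, 150, 158, 161, 162, 162, 159, 159, 159, 158, 159, 160, 160, 158, 159, 157, 157, 159, 161, 160, 160, 160, 161, 162, 161, 161, 162, 161, 162, 162, 161, 166, 184, 194, 199, 200, 201, 202, 203, 202, 201, 199, 193]
230 [28, 28, 28, 26, 27, 28, 27, 25, 28, 28, 25, 27, 25, 28, 29, 26, 27, 25, 28, 26, 23, 26, 26, 27, 27, 36, 77, 104, 112, 112, 111, 112, 115, 116, 118, 118, 118, 118, 118, 115, 115, 113, 111, 109, 119, 125, 127, 126, 125, 125, 125, 124, 124, 123, 123, 124, 123, 124, 123, 124]
```

The lip edge is now at column 256, about 8 mm in front of the bar's centre, so the bar is seated. I'll open the fingers and lift clear.

Call:
send_rows(motion=[{"jaw":180,"tx":0,"ty":0,"tz":0,"wx":0,"wy":0,"wz":0},{"jaw":180,"tx":0,"ty":0,"tz":0,"wx":0,"wy":0,"wz":0},{"jaw":180,"tx":0,"ty":0,"tz":0,"wx":0,"wy":0,"wz":0},{"jaw":180,"tx":0,"ty":0,"tz":0,"wx":0,"wy":0,"wz":0}])

```text
clock: 10.28
eef_pos: [0.4893, 0.0063, 0.1031]
eef_rot: [2.33, 2.107, 0.0]
force: [0.3, 0.0, -1.1]
gripper_width: 0.0251
finger_force: 0.0
```

Call:
send_rows(motion=[{"jaw":180,"tx":0,"ty":0,"tz":0.2,"wx":0,"wy":0,"wz":0},{"jaw":180,"tx":0,"ty":0,"tz":0.4,"wx":0,"wy":0,"wz":0},{"jaw":180,"tx":0,"ty":0,"tz":0.6,"wx":0,"wy":0,"wz":0},{"jaw":180,"tx":0,"ty":0,"tz":0.8,"wx":0,"wy":0,"wz":0},{"jaw":180,"tx":0,"ty":0,"tz":0.8,"wx":0,"wy":0,"wz":0},{"jaw":255,"tx":-0.4,"ty":0,"tz":0.8,"wx":0,"wy":0,"wz":0},{"jaw":255,"tx":-0.4,"ty":0,"tz":0.4,"wx":0,"wy":0,"wz":0},{"jaw":255,"tx":0,"ty":0,"tz":0,"wx":0,"wy":0,"wz":0}])

```text
clock: 10.95
eef_pos: [0.4653, 0.0063, 0.2275]
eef_rot: [2.328, 2.105, 0.006]
force: [0.3, 0.5, 0.1]
gripper_width: 0.0002
finger_force: 0.0
```

Run:
```python
from h import *
a,k=cam("wrist");b,_=cam("scene")
cv2.imwrite("pics/w10.png",a);cv2.imwrite("pics/s10.png",b)
o=env.get_obs();print(o["eef_pos"],o["force"],k["C"])
cv2.imwrite("pics/c10.png",np.hstack([cv2.resize(a[0:400,160:560],(400,400)),cv2.resize(b[160:260,220:320],(400,400),interpolation=2)]))
```

```text
[0.46584745 0.00625717 0.22395907] [ 0.08254068  0.10721554 -1.67807352] [0.47186105 0.07728219 0.36960415]
```

View pics/c10.png

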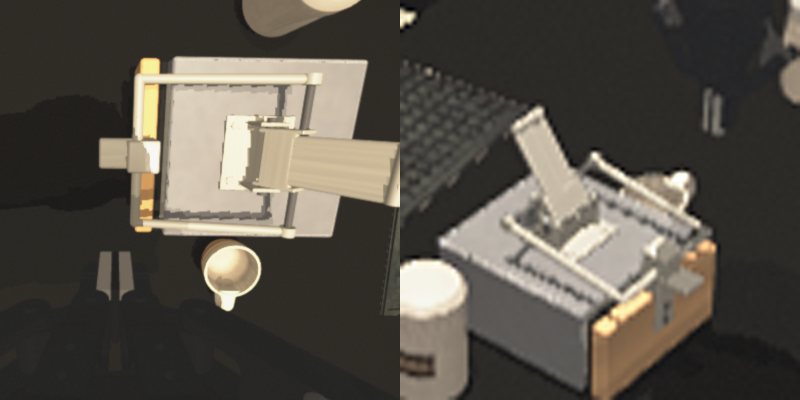

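The bail is hooked under the lip with the lever still up at roughly 1.2 rad. In the left crop the bar passes under the lip at about (140,155). Next I bring the closed fingers in front of the lever.

Call:
send_rows(motion=[{"jaw":255,"tx":0.66,"ty":0.167,"tz":0,"wx":0,"wy":0,"wz":0},{"jaw":255,"tx":0.66,"ty":0.167,"tz":0,"wx":0,"wy":0,"wz":0},{"jaw":255,"tx":0.66,"ty":0.167,"tz":0,"wx":0,"wy":0,"wz":0},{"jaw":255,"tx":0.66,"ty":0.167,"tz":0,"wx":0,"wy":0,"wz":0},{"jaw":255,"tx":0.66,"ty":0.167,"tz":0,"wx":0,"wy":0,"wz":0},{"jaw":255,"tx":0,"ty":0,"tz":-0.6,"wx":0,"wy":0,"wz":0},{"jaw":255,"tx":0,"ty":0,"tz":-0.6,"wx":0,"wy":0,"wz":0},{"jaw":255,"tx":0,"ty":0,"tz":-0.6,"wx":0,"wy":0,"wz":0},{"jaw":255,"tx":0,"ty":0,"tz":0,"wx":0,"wy":0,"wz":0}])

```text
clock: 11.8
eef_pos: [0.5631, 0.0313, 0.1639]
eef_rot: [-2.327, -2.104, 0.009]
force: [-0.5, -0.1, -1.6]
gripper_width: -0.0001
finger_force: 0.0
```

Call:
send_rows(motion=[{"jaw":255,"tx":0.3,"ty":-0.03,"tz":0,"wx":0,"wy":0,"wz":0},{"jaw":255,"tx":0.3,"ty":-0.03,"tz":0,"wx":0,"wy":0,"wz":0},{"jaw":255,"tx":0.3,"ty":-0.03,"tz":0,"wx":0,"wy":0,"wz":0},{"jaw":255,"tx":0.2,"ty":-0.02,"tz":0,"wx":0,"wy":0,"wz":0},{"jaw":255,"tx":0.2,"ty":-0.02,"tz":0,"wx":0,"wy":0,"wz":0}])

```text
clock: 12.22
eef_pos: [0.6047, 0.0272, 0.1696]
eef_rot: [2.33, 2.106, 0.001]
force: [-0.9, -0.7, 0.4]
gripper_width: -0.0001
finger_force: 0.0
```

Call:
send_rows(motion=[{"jaw":255,"tx":0.2,"ty":-0.02,"tz":-0.09,"wx":0,"wy":0,"wz":0},{"jaw":255,"tx":0.2,"ty":-0.02,"tz":-0.09,"wx":0,"wy":0,"wz":0},{"jaw":255,"tx":0.18,"ty":-0.018,"tz":-0.13,"wx":0,"wy":0,"wz":0},{"jaw":255,"tx":0.18,"ty":-0.018,"tz":-0.13,"wx":0,"wy":0,"wz":0}])

```text
clock: 12.55
eef_pos: [0.6266, 0.0249, 0.1555]
eef_rot: [-2.331, -2.107, 0.0]
force: [-2.1, -0.6, 0.5]
gripper_width: -0.0001
finger_force: 0.9
```

Call:
send_rows(motion=[{"jaw":255,"tx":0.14,"ty":-0.014,"tz":-0.24,"wx":0,"wy":0,"wz":0},{"jaw":255,"tx":0.14,"ty":-0.014,"tz":-0.24,"wx":0,"wy":0,"wz":0},{"jaw":255,"tx":0.12,"ty":-0.012,"tz":-0.2,"wx":0,"wy":0,"wz":0},{"jaw":255,"tx":0.12,"ty":-0.012,"tz":-0.2,"wx":0,"wy":0,"wz":0},{"jaw":255,"tx":0,"ty":0,"tz":0,"wx":0,"wy":0,"wz":0}])

```text
clock: 12.97
eef_pos: [0.6416, 0.0235, 0.1272]
eef_rot: [-2.329, -2.106, 0.003]
force: [0.3, -0.1, -0.6]
gripper_width: 0.0002
finger_force: 0.0
```

Call:
send_rows(motion=[{"jaw":255,"tx":0.05,"ty":0,"tz":-0.1,"wx":0,"wy":0,"wz":0},{"jaw":255,"tx":0.05,"ty":0,"tz":-0.1,"wx":0,"wy":0,"wz":0},{"jaw":255,"tx":0.05,"ty":0,"tz":-0.1,"wx":0,"wy":0,"wz":0},{"jaw":255,"tx":0,"ty":0,"tz":-0.1,"wx":0,"wy":0,"wz":0},{"jaw":255,"tx":0,"ty":0,"tz":0,"wx":0,"wy":0,"wz":0}])

```text
clock: 13.38
eef_pos: [0.6461, 0.0235, 0.1167]
eef_rot: [-2.33, -2.106, 0.001]
force: [-0.6, -0.6, 0.6]
gripper_width: -0.0002
finger_force: 0.0
```

Call:
send_rows(motion=[{"jaw":255,"tx":0,"ty":0,"tz":-0.08,"wx":0,"wy":0,"wz":0},{"jaw":255,"tx":0,"ty":0,"tz":-0.08,"wx":0,"wy":0,"wz":0},{"jaw":255,"tx":0,"ty":0,"tz":0,"wx":0,"wy":0,"wz":0}])

```text
clock: 13.63
eef_pos: [0.6465, 0.0235, 0.1148]
eef_rot: [2.329, 2.106, 0.003]
force: [-4.3, -0.2, 10.9]
gripper_width: 0.0002
finger_force: 5.2
```

Run:
```python
from h import *
a,k=cam("scene");print(env.get_obs()["force"])
cv2.imwrite("pics/s11.png",a)
g=cv2.cvtColor(a[185:255,225:300],cv2.COLOR_BGR2GRAY)
_,ks=cam("scene")
X=np.array([.9949,-.1011,0]);q=np.array([.5895,.0288,.108])
for th in (0,.3,.6,.9): print(th,proj(ks,q+X*.085*np.cos(th)+[0,0,.085*np.sin(th)]).round(1), a[tuple(proj(ks,q+X*.08*np.cos(th)+[0,0,.08*np.sin(th)]).round().astype(int)[::-1])])
```

```text
[-3.56062023  0.44319225 11.94282422]
0 [242.5 202.7] [ 96 106 112]
0.3 [243.2 197.1] [47 46 47]
0.6 [245.6 192.7] [40 38 38]
0.9 [249.5 190. ] [40 38 38]
```

Call:
send_rows(motion=[{"jaw":255,"tx":0,"ty":0,"tz":-0.06,"wx":0,"wy":0,"wz":0},{"jaw":255,"tx":0,"ty":0,"tz":0,"wx":0,"wy":0,"wz":0}])

```text
clock: 13.9
eef_pos: [0.6466, 0.0235, 0.1145]
eef_rot: [2.329, 2.105, 0.004]
force: [-6.8, 0.1, 19.1]
gripper_width: 0.0
finger_force: 9.7
```

Call:
send_rows(motion=[{"jaw":255,"tx":0,"ty":0,"tz":0.3,"wx":0,"wy":0,"wz":0},{"jaw":255,"tx":0,"ty":0,"tz":0.7,"wx":0,"wy":0,"wz":0},{"jaw":255,"tx":0,"ty":0,"tz":0.9,"wx":0,"wy":0,"wz":0},{"jaw":255,"tx":0,"ty":0,"tz":0.9,"wx":0,"wy":0,"wz":0},{"jaw":255,"tx":-0.8,"ty":0,"tz":0.9,"wx":0,"wy":0,"wz":0},{"jaw":255,"tx":-0.9,"ty":0,"tz":0.5,"wx":0,"wy":0,"wz":0},{"jaw":255,"tx":-0.9,"ty":0,"tz":0,"wx":0,"wy":0,"wz":0},{"jaw":255,"tx":0,"ty":0,"tz":0,"wx":0,"wy":0,"wz":0}])

```text
clock: 14.57
eef_pos: [0.5653, 0.0235, 0.2391]
eef_rot: [2.33, 2.106, 0.002]
force: [-0.7, -0.2, -0.7]
gripper_width: -0.0004
finger_force: 0.0
```

Run:
```python
from h import *
a,k=cam("scene");w,kw=cam("wrist");cv2.imwrite("pics/s12.png",a);cv2.imwrite("pics/w12.png",w)
o=env.get_obs();print(o["clock"],o["eef_pos"],o["force"])
X=np.array([.9949,-.1011,0]);Y=np.array([.1011,.9949,0]);q=np.array([.5895,.0288,.108])
# colour saturation/brightness profile along bin x on the mid line, z .115, and just beside lever
gs=cv2.cvtColor(a,cv2.COLOR_BGR2GRAY);gw=cv2.cvtColor(w,cv2.COLOR_BGR2GRAY)
for y in(0,.03):
  for nm,g,kk,z in(("w",gw,kw,.115),("s",gs,k,.115)):
    out=[]
    for x in np.arange(-.15,.105,.006):
        u,v=proj(kk,q+X*x+Y*y+[0,0,z-.108]).round().astype(int); out.append(int(g[v,u]) if 0<=u<560 and 0<=v<420 else -1)
    print(nm,y,out)
th0=[gs[tuple(proj(k,q+X*.075*np.cos(t)+[0,0,.075*np.sin(t)]).round().astype(int)[::-1])] for t in np.arange(0,1.4,.1)];print(th0)
# panel top edge / keeper in wrist picture: nose X and housing front gap via orange mask
hsv=cv2.cvtColor(w,cv2.COLOR_BGR2HSV);m=cv2.inRange(hsv,(8,110,60),(25,255,255));ys,xs=np.nonzero(m)
for v in range(ys.min(),ys.max(),12):
    r=xs[ys==v]
    if len(r)>3: p,p2=onz(kw,r.min(),v,.08),onz(kw,r.max(),v,.08); print(v,r.min(),r.max(),((p-q)@X).round(4),((p2-q)@X).round(4),((p-q)@Y).round(3))
```

```text
14.6667 [0.56798396 0.02353849 0.23767312] [-0.01595575  0.45181051  0.23770075]
w 0 [34, 35, 35, 34, 34, 174, 175, 168, 170, 176, 186, 106, 160, 40, 128, 128, 126, 127, 109, 98, 98, 133, 131, 135, 86, 130, 130, 131, 168, 179, 245, 245, 245, 245, 245, 245, 245, 244, 244, 242, 47, 48, 47]
s 0 [37, 40, 107, 109, 117, 115, 112, 128, 148, 148, 149, 120, 84, 84, 84, 82, 83, 85, 122, 129, 119, 116, 120, 92, 88, 110, 108, 121, 141, 198, 235, 233, 233, 232, 233, 234, 233, 235, 228, 233, 39, 33, 85]
w 0.03 [33, 33, 34, 35, 34, 33, 34, 33, 59, 160, 38, 176, 179, 41, 129, 130, 131, 130, 129, 131, 129, 177, 182, 119, 111, 87, 117, 227, 144, 209, 208, 211, 207, 209, 208, 209, 212, 47, 47, 47, 47, 46, 47]
s 0.03 [112, 118, 134, 148, 149, 135, 117, 139, 117, 119, 108, 107, 107, 107, 108, 98, 110, 135, 147, 141, 150, 112, 113, 134, 151, 121, 144, 168, 116, 90, 76, 81, 78, 70, 60, 38, 35, 37, 40, 42, 43, 63, 76]
[np.uint8(232), np.uint8(235), np.uint8(203), np.uint8(224), np.uint8(38), np.uint8(41), np.uint8(42), np.uint8(41), np.uint8(42), np.uint8(42), np.uint8(42), np.uint8(41), np.uint8(41), np.uint8(42)]
94 187 201 -0.0952 -0.0834 0.078
106 185 204 -0.0976 -0.0814 0.068
130 187 205 -0.0974 -0.0817 0.048
142 187 205 -0.0981 -0.0823 0.038
154 188 206 -0.098 -0.0821 0.027
166 189 206 -0.0979 -0.0827 0.017
178 204 207 -0.0851 -0.0824 0.006
202 197 208 -0.0929 -0.0827 -0.017
214 192 208 -0.0983 -0.0834 -0.028
226 192 209 -0.0991 -0.0831 -0.04
238 193 209 -0.099 -0.0837 -0.052
262 297 308 0.0005 0.0112 -0.077
```

```bash
python3 -c "
from workcell import env
print(env.job_done())"
```

```text
the job is handed in; nothing more can be done
None
```

The drawer is shut, the bail is hooked on the keeper and the lever is pressed flat over centre; the arm is clear of everything, and the job was handed in at about 15 s (final state checked from camera measurements, no verdict was returned).

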